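# Torque the clamp nut of a pillar-guarded membrane cell

## Robot

A 6-joint arm with a two-finger parallel gripper is mounted at the origin on a cart in front of the work surface, level with it; the furniture and walls round the work are solid. World frame = base frame: x ahead of the robot, y to its left, z up, the work surface at z = 0. Lengths are in m, angles in rad, forces in N, time in s.
With the tool pointing down it reaches from about 0.275 to 0.825 m from the base axis. Payload 4.9 kg.
Tool frame: the origin (TCP) lies midway between the tips of the shut fingers; the grasp point (between the pads) lies 19 mm behind it (bot.grip_depth is the distance from the TCP to the grasp point, in m); y points along the fingers, x is the direction in which the jaws open and shut, and the axes are right-handed (so a half turn about y gives the same grasp; the last joint's range is limited). The gripper opens to 85 mm and grips with 20 to 120 N. Pads are 22 mm wide; open, the fingers measure 114 mm over their backs; the gripper's body (76 mm by 85 mm) begins 54 mm behind the grasp point. The pads swing forward as they close: fully open they stand 13 mm farther back than shut.
Start: joints at [-1.29, 0.326, -0.193, 1.052, 0, 1.437], TCP at [0.222, -0.503, 0.231] pointing down, gripper open.
Joint ranges: [-2.65, 2.65], [-0.97, 1.79], [-1.3, 1.35], [-1.93, 2.1], [-1.47, 1.37], [-3.14, 3.14]. Speed limits (rad/s): [2.57, 2.57, 3.14, 3.14, 3.14, 3.14].

## Interface

Orientations are given as a unit quaternion [w, x, y, z].
In Python, from cell import bot gives the robot as it stands. Calls block until the motion is done:
- bot.move_pose(position, orientation): joint-space move of the TCP to a pose.
- bot.move_linear(position, speed=0.15, rotation=None, until_force=None): straight line of the TCP; rotation=None keeps the orientation; speed is the mean speed in m/s. With until_force (N) it stops when the force on the tool has changed by that much, and returns True; else False.
- bot.goto_joints(angles): joint-space move.
- bot.set_gripper(opening, grasp_force=None): opening from 0.0 (shut) to 1.0 (fully open); grasp_force is the grip in N (None keeps the last); returns when the fingers have stopped.
- bot.wait(seconds).
- bot.solve_ik(position, orientation): joint angles nearest the present ones, or None.
- bot.camera(name): name is "scene" or "top" or "wrist"; returns the picture (480x640x3 uint8, red, green, blue); there is no depth.
- bot.calibration(name): a dict with "mtx" (3x3 intrinsics, pixels), "k1" (the pictures are not rectified: a ray, as slopes to the right and down, at radius r is drawn at 1 + k1 r^2 times it, then the intrinsics apply), "extrinsics" (4x4, takes a point from world to camera coordinates); the wrist camera has in their place "hand_eye" (4x4, takes a point from camera to tool coordinates, whose origin is the TCP and whose axes are the tool frame's). Camera axes: x right, y down, z forward; pixel columns grow to the right and rows downward; lengths in m; the calibration is good to about 2 mm. A picture is of the moment at which its call begins: read the wrist's pose just before it. calibration takes no time and is no camera call.
A pose or a line that the arm cannot do raises bot.PlanningError and nothing moves.
- bot.close_job(): hands the job in, once; it reports no verdict.
Trained networks look in the newest picture that a camera, given by its name, has taken for a name from the list of things; names that differ only in an ending like _2 or _b are one class to them, and where a whole thing is asked for, a point or a joint stands for the part that bears it (a point fixed in the world has none). Each returns a list of dicts, best first, with "confidence" (0 to 1); they miss things now and then, are a little off and sometimes report something else, mostly with a low value. They report only what shows in the picture. A call takes as long as a camera call.
- bot.search_frame(camera, thing): "bbox" ([left, top, width, height] in pixels, round what is visible of it).
Readings, each from a call of its own:
- bot.read_clock(): time.
- bot.read_joint_positions(): joint angles.
- bot.read_joint_vel(): joint speeds.
- bot.read_joint_efforts(): joint torques, N m.
- bot.read_position(): TCP position.
- bot.read_tool_rot(): TCP orientation.
- bot.read_ft_force(): force on the tool from outside, world axes, zero at the start.
- bot.read_moment(): the same for the moment, N m.
- bot.read_gripper_width(): opening from 0.0 (shut) to 1.0 (fully open).
Only numpy, scipy, OpenCV 4.12 (cv2) and the standard library are available. Lean on these libraries where they do the work, as an engineer would, in place of code of your own. Each camera call takes 0.05 s, during which the arm holds its last target.

## Task

The brass clamp nut in the middle of the membrane cell is still loose: with the torque wrench, tighten it clockwise until it is home and the pointer stands in the green band, never in the red, lifting the wrench and reseating it on the nut whenever the cell's pillars stop the swing. Do not turn the nut with the fingers or lever hard against the cell, leave the other things on the bench alone, and finish by laying the whole wrench back flat on the black tool mat.

Things in the scene. Friction and masses are not known exactly. Their poses are not given: they have to be found in the camera images.
- cell: Membrane cell, fixed: 172 mm square dark base, 148 mm square aluminium platen with its top at z 88 mm. Origin under its centre at bench level, x and y along its sides, z up. Four upright pillars, 11 mm thick, at 60 mm either way in x and y, reach 142 mm above the bench and stop the wrench's beam about 38 degrees either side of the middle of each side.
- nut_top (a point): Centre of the top face of the brass hexagon nut on the platen: 36 mm across flats, 16 mm high, top 107 mm above the bench, on a 51 mm wide washer whose top is 91 mm above the bench; the stud ends 2.5 mm above the nut. Local x points at one of its corners, z up. It turns against about 0.2 N m until it comes home, where it stops solidly.
- nut (a joint): Turn of the nut in rad, growing clockwise seen from above (tightening). It starts between 0 and 0.3 and comes home near 1.6.
- wrench_grip (a point): Centre of the torque wrench's blue handle, 22 mm above the wrench's underside. Local x points along the wrench from handle to socket, z up. Handle 110 mm long, 26 wide, 40 high, flat below; an 8 mm round beam (centre 26 mm above the underside) leads on to the socket. Wrench 231 mm long, about 0.24 kg; it lies on the mat, socket mouth down, level with the handle's underside.
- socket (a point): Centre of the mouth of the wrench's hexagon socket, at the wrench's underside, 150 mm ahead of the handle's centre; 52 mm across outside, 21 deep, 37.8 across flats, bevelled mouth: about 1 mm play round the nut and 5 degrees of turn either way. Local x (along the wrench) points at a corner: it fits when x agrees with the nut's x to a multiple of 60 degrees. Seated, the mouth rests on the washer.
- wrench_head (a joint): Bending of the wrench's beam in rad, shown by the red pointer over the white scale: a spring of 8 N m per rad, 0 unloaded, growing as the handle is pulled clockwise on the nut. Green band 0.10 to 0.16 (0.8 to 1.3 N m), red above. The handle bends about the socket's axis, so a pull square to the handle at its centre reads 0.15 m times the force.
- tool_mat: Black rubber mat, 300 x 120 x 4 mm, fixed flat on the bench left or right of the cell; origin under its centre, x along its length, z up.
- amber_bottle: Loose brown bottle with a blue cap, 60 mm wide, 120 mm high, beside the cell; origin at the centre of its underside. Leave alone.
- white_jar: Loose white screw-cap jar, 68 mm wide, 85 mm high, beside the cell; origin at the centre of its underside. Leave alone.
- timer: Loose small white timer, 66 x 62 x 18 mm, near the front edge; origin at the centre of its underside. Leave alone.
- petri: Loose flat round dish, 60 mm wide, 13 mm high, near the front edge; origin at the centre of its underside. Leave alone.

How it is judged:
On the way, in this order (a step that is already met when the one before it is completed fails the run):
1. the nut is turned through its first stroke (past 0.45 rad) (value of joint nut above 0.45 rad), for 0.1 s.
2. the nut is home and the pointer stands in the green band, held for a moment (value of joint nut above 1.56 rad and value of joint wrench_head above 0.1 rad), for 0.2 s.
At the end, for the whole second after the job is handed in: The nut is home (past 1.56 of 1.60 rad) and the wrench lies at rest flat on the tool mat, tilted under 0.08 rad, with the centre of its handle and of its socket both within 125 mm lengthwise and 55 mm sideways of the mat's centre (value of joint nut above 1.56 rad and height (world z) of wrench_grip below 0.031 m and height (world z) of socket below 0.01 m and angle between wrench_grip's own z axis and vertical below 0.08 rad and linear speed of torque_wrench below 0.02 m/s and x of wrench_grip in the frame of tool_mat between -0.125 and 0.125 m and y of wrench_grip in the frame of tool_mat between -0.055 and 0.055 m and x of socket in the frame of tool_mat between -0.125 and 0.125 m and y of socket in the frame of tool_mat between -0.055 and 0.055 m); the robot touches nothing.
It fails at once if the nut is over-tightened: the pointer goes into the red (beam bent over 0.17 rad) (value of joint wrench_head above 0.17 rad).
It fails at once if the fingers touch the nut (contact force between the fingers and nut above 0.5 N).
It fails at once if the wrench is levered or knocked hard against the cell (over 15 N) (contact force between torque_wrench and cell above 15 N).
It fails at once if the bottle, the jar, the timer or the dish is shifted by more than 20 mm (distance of any of amber_bottle, white_jar, timer, petri from where it was at the start of the episode above 0.02 m).
It also fails if it takes over 72 s, if anything falls off the work surface, if the arm or the gripper's body presses on something with over 40 N, if the wrist force passes 120 N, or if a joint passes its speed limit or range.

## Working session

There is one attempt and no reset: what is moved stays moved. The work goes in short steps, each a Python script; the robot and the scene stay as the last script left them, time stands still between calls to the robot, and variables do not carry over. Pictures are saved under pics/ and viewed, and the job is handed in when it is done.

```bash
mkdir -p pics; ls
python3 - <<'E'
from cell import bot
import cv2,numpy as np
np.set_printoptions(precision=4,suppress=True)
for c in ("scene","top","wrist"):
    im=bot.camera(c); cv2.imwrite(f"pics/{c}0.png",im[:,:,::-1])
    k=bot.calibration(c)
    print(c,k)
    if c!="wrist":
        for t in ["cell","nut_top","wrench_grip","socket","tool_mat","amber_bottle","white_jar","timer","petri"]:
            r=bot.search_frame(c,t); print(t,[(x['bbox'],round(x['confidence'],2)) for x in r[:2]])
print(bot.read_clock(),bot.read_position(),bot.read_tool_rot(),bot.grip_depth)
E
```

```text
pics
scene {'mtx': array([[468.2618,   0.    , 317.626 ],
       [  0.    , 468.2618, 238.6964],
       [  0.    ,   0.    ,   1.    ]]), 'k1': -0.054735081693585146, 'extrinsics': array([[-0.4295, -0.903 , -0.0075,  0.261 ],
       [-0.694 ,  0.3354, -0.6371,  0.4574],
       [ 0.5778, -0.2684, -0.7708,  0.914 ],
       [ 0.    ,  0.    ,  0.    ,  1.    ]])}
cell [([274.8, 190.7, 87.6, 89.4], 0.78)]
nut_top [([312.6, 219.7, 13.8, 13.5], 0.69)]
wrench_grip [([404.5, 202.6, 20.5, 18.2], 0.8)]
socket [([403.2, 201.0, 23.7, 16.3], 0.73)]
tool_mat [([405.7, 204.1, 18.4, 14.6], 0.62), ([378.1, 197.8, 104.5, 78.1], 0.59)]
amber_bottle [([353.6, 172.0, 22.4, 37.5], 0.64)]
white_jar [([225.0, 214.7, 25.2, 40.8], 0.93)]
timer [([300.5, 319.7, 31.7, 38.7], 0.89), ([402.3, 202.1, 19.8, 17.4], 0.62)]
petri []
top {'mtx': array([[581.6531,   0.    , 323.6002],
       [  0.    , 581.6531, 240.6216],
       [  0.    ,   0.    ,   1.    ]]), 'k1': -0.16577227066717368, 'extrinsics': array([[-0.0176, -0.9997, -0.0142,  0.0313],
       [-0.9952,  0.0188, -0.0961,  0.5526],
       [ 0.0964,  0.0125, -
[... 238 characters left out ...]
ocket []
tool_mat [([428.1, 190.5, 64.4, 131.1], 0.61)]
amber_bottle [([401.2, 156.2, 29.8, 28.6], 0.62)]
white_jar [([236.1, 153.8, 31.4, 34.2], 0.88)]
timer [([269.9, 305.7, 27.9, 32.1], 0.8)]
petri [([373.6, 303.0, 30.5, 26.6], 0.74), ([234.1, 152.6, 32.8, 36.1], 0.53)]
wrist {'mtx': array([[380.6654,   0.    , 311.8996],
       [  0.    , 380.6654, 242.0825],
       [  0.    ,   0.    ,   1.    ]]), 'k1': -0.05972463049019102, 'hand_eye': array([[ 1.    ,  0.0005, -0.001 , -0.0011],
       [ 0.0011, -0.2631,  0.9648, -0.1417],
       [ 0.0002, -0.9648, -0.2631,  0.0673],
       [ 0.    ,  0.    ,  0.    ,  1.    ]])}
1.05 [ 0.2217 -0.5034  0.2313] [ 0.5922 -0.5922  0.3863 -0.3863] 0.0187
```

View pics.

Run:
```python
import cv2
a=cv2.imread('pics/top0.png')[130:350,210:510]; cv2.imwrite('pics/top0z.png',cv2.resize(a,None,fx=2.66,fy=2.66,interpolation=cv2.INTER_CUBIC))
a=cv2.imread('pics/scene0.png')[150:400,200:500]; cv2.imwrite('pics/scene0z.png',cv2.resize(a,None,fx=2.4,fy=2.4,interpolation=cv2.INTER_CUBIC))
```

```text
(no output)
```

View pics/top0z.png

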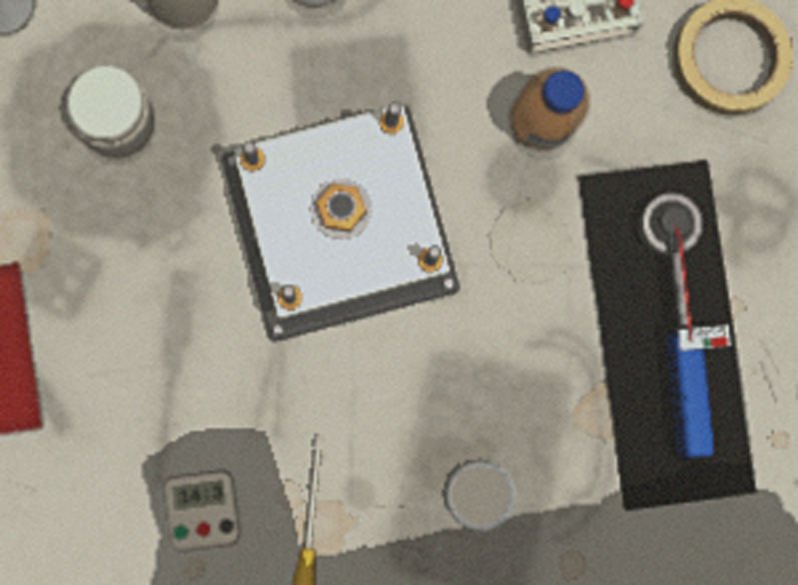

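View pics/scene0z.png

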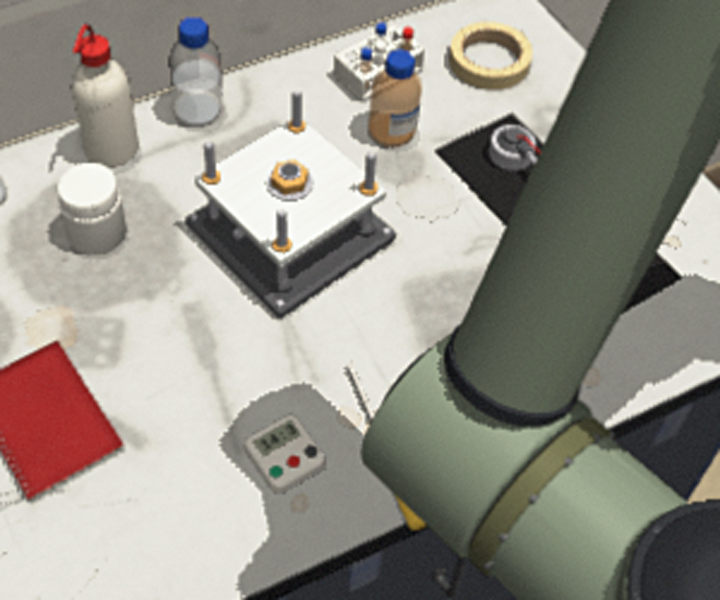

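View pics/wrist0.png

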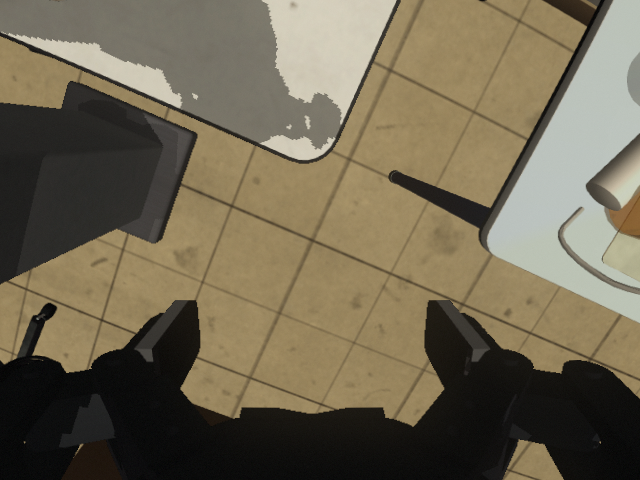

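```bash
cat > h.py <<'E'
from cell import bot
import cv2,numpy as np
from scipy.spatial.transform import Rotation as R
np.set_printoptions(precision=4,suppress=True)
def q2R(q): return R.from_quat([q[1],q[2],q[3],q[0]]).as_matrix()
def R2q(M): 
    a=R.from_matrix(M).as_quat(); return np.array([a[3],a[0],a[1],a[2]])
def down(th): # tool x (jaw) at yaw th
    c,s=np.cos(th),np.sin(th)
    return R2q(np.array([[c,0,-s],[s,0,c],[0,-1,0]],float))
def camT(name,pos=None,q=None): # cam->world
    k=bot.calibration(name)
    if name!='wrist': return np.linalg.inv(k['extrinsics'])
    T=np.eye(4);T[:3,:3]=q2R(q);T[:3,3]=pos
    return T@k['hand_eye']
def pix2w(name,px,z,pos=None,q=None):
    k=bot.calibration(name);T=camT(name,pos,q)
    p=np.atleast_2d(np.asarray(px,float))
    d=cv2.undistortPoints(p[:,None,:],k['mtx'],np.array([k['k1'],0,0,0,0.]))[:,0]
    d=np.c_[d,np.ones(len(d))]@T[:3,:3].T
    o=T[:3,3]; return o+d*((z-o[2])/d[:,2])[:,None]
def w2pix(name,P,pos=None,q=None):
    k=bot.calibration(name);T=np.linalg.inv(camT(name,pos,q))
    r=cv2.Rodrigues(T[:3,:3])[0]
    return cv2.projectPoints(np.atleast_2d(P).astype(float),r,T[:3,3],k['mtx'],np.array([k['k1'],0,0,0,0.]))[0][:,0]
def snap(name,fn):
    pos=np.array(bot.read_position());q=np.array(bot.read_tool_rot())
    im=bot.camera(name); cv2.imwrite(f'pics/{fn}.png',im[:,:,::-1])
    np.savez(f'pics/{fn}.npz',pos=pos,q=q); return im,pos,q
E
python3 - <<'E'
from h import *
def z(x,y): return (210+x/2.66,130+y/2.66)
print("nut",pix2w('top',z(342,207),.107))
print("handle ends",pix2w('top',[z(690,336),z(698,457)],.044))
print("socket",pix2w('top',z(672,222),.03))
print("mat",pix2w('top',[z(579,176),z(708,161),z(756,491),z(624,509)],.004))
print("platen",pix2w('top',[z(222,148),z(406,104),z(454,273),z(276,311)],.088))
print("pillars",pix2w('top',[z(249,152),z(391,110),z(431,252),z(288,290)],.142))
print("bottle/jar",pix2w('top',[z(563,90),z(106,102)],.12))
print("petri/timer",pix2w('top',[z(480,494),z(202,511)],.015))
E
```

```text
nut [[ 0.6164 -0.0136  0.107 ]]
handle ends [[ 0.5092 -0.3108  0.044 ]
 [ 0.4057 -0.3141  0.044 ]]
socket [[ 0.61   -0.3025  0.03  ]]
mat [[ 0.6563 -0.2265  0.004 ]
 [ 0.6683 -0.3438  0.004 ]
 [ 0.3738 -0.3749  0.004 ]
 [ 0.3614 -0.2566  0.004 ]]
platen [[ 0.6711  0.0852  0.088 ]
 [ 0.7054 -0.0692  0.088 ]
 [ 0.5625 -0.1053  0.088 ]
 [ 0.5337  0.0423  0.088 ]]
pillars [[ 0.6569  0.0602  0.142 ]
 [ 0.6888 -0.054   0.142 ]
 [ 0.5736 -0.0828  0.142 ]
 [ 0.5455  0.0309  0.142 ]]
bottle/jar [[ 0.7081 -0.1965  0.12  ]
 [ 0.7054  0.1781  0.12  ]]
petri/timer [[ 0.3779 -0.1293  0.015 ]
 [ 0.3676  0.1113  0.015 ]]
```

Run:
```python
from h import *
M=q2R(bot.read_tool_rot());print(np.degrees(np.arctan2(M[1,0],M[0,0])),np.array(bot.read_joint_positions()))
N=np.array([.617,-.012,0])
for off in (90,-90):
  for psi in (-24,0,14,30,52):
    a=np.radians(psi);p=N-0.15*np.array([np.cos(a),np.sin(a),0]);p[2]=.095
    print(off,psi,bot.solve_ik(p,down(a+np.radians(off))))
  a=np.radians(3);print('w',bot.solve_ik([.458,-.312,.25],down(a+np.radians(off))),bot.solve_ik([.458,-.312,.007],down(a+np.radians(off))))
```

```text
-66.2362259133168 [-1.2902  0.3262 -0.1926  1.052   0.      1.4366]
90 -24 [-0.0514  0.3483 -0.5544  0.668   0.      0.3675]
90 0 [-0.1839  0.3241 -0.5924  0.6543  0.     -0.1839]
90 14 [-0.258   0.3348 -0.5757  0.6603  0.     -0.5023]
90 30 [-0.326   0.3678 -0.5234  0.6796  0.     -0.8496]
90 52 [-0.3798  0.44   -0.4043  0.7265  0.     -1.2874]
w [-0.7312  0.3224 -0.1492  1.0992  0.     -0.7836] [-0.7312  0.5818 -0.4415  0.5475  0.     -0.7836]
-90 -24 [-0.0514  0.3483 -0.5544  0.668   0.     -2.7741]
-90 0 [-0.1839  0.3241 -0.5924  0.6543  0.      2.9577]
-90 14 [-0.258   0.3348 -0.5757  0.6603  0.      2.6392]
-90 30 [-0.326   0.3678 -0.5234  0.6796  0.      2.2919]
-90 52 [-0.3798  0.44   -0.4043  0.7265  0.      1.8542]
w [-0.7312  0.3224 -0.1492  1.0992  0.      2.358 ] [-0.7312  0.5818 -0.4415  0.5475  0.      2.358 ]
```

Run:
```python
from h import *
bot.move_pose([.46,-.312,.24],down(np.radians(93)))
snap('wrist','wr1')
bot.move_pose([.60,-.02,.25],down(np.radians(104)))
snap('wrist','nut1'); print(bot.read_clock())
```

```text
4.3
```

View pics/wr1.png

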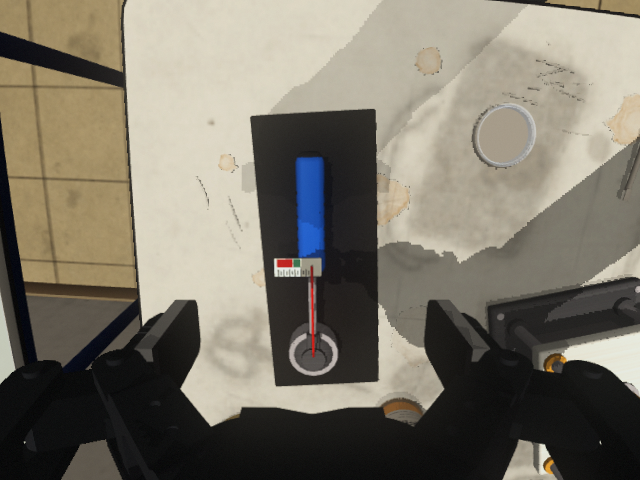

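View pics/nut1.png

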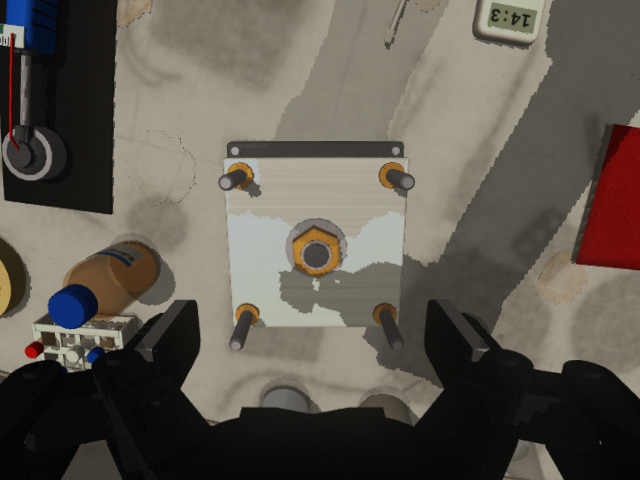

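Run:
```python
import cv2
a=cv2.imread('pics/nut1.png')[205:295,270:365]; cv2.imwrite('pics/nut1z.png',cv2.resize(a,None,fx=6,fy=6,interpolation=cv2.INTER_CUBIC))
a=cv2.imread('pics/wr1.png')[145:385,245:385]; cv2.imwrite('pics/wr1z.png',cv2.resize(a,None,fx=2.5,fy=2.5,interpolation=cv2.INTER_CUBIC))
```

```text
(no output)
```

View pics/nut1z.png

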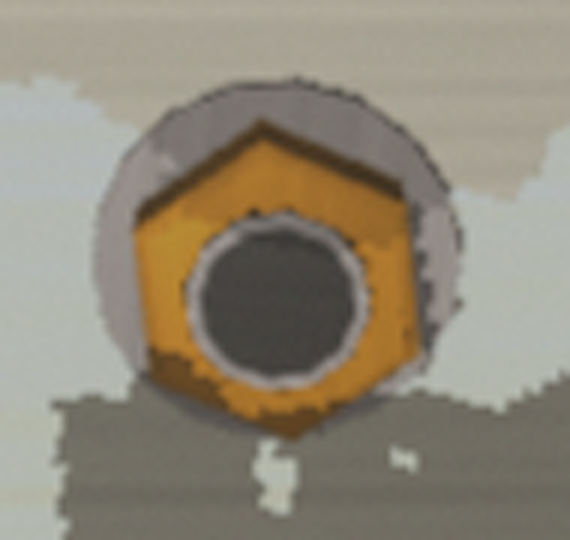

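View pics/wr1z.png

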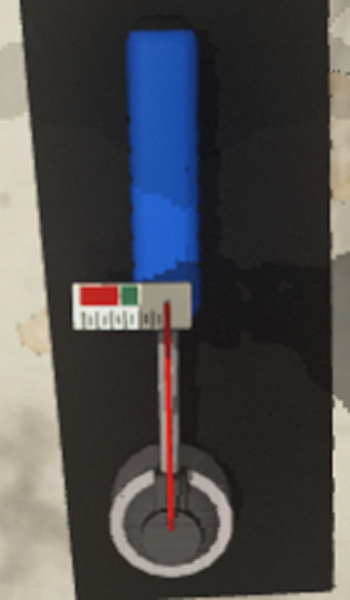

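```bash
cat > nutfit.py <<'E'
from h import *
from scipy.optimize import least_squares
def fit(P,rad=.018/np.cos(np.pi/6)):
    c0=P.mean(0)
    best=None
    for a0 in np.radians(range(0,60,10)):
        def f(v):
            a=np.arctan2(P[:,1]-v[1],P[:,0]-v[0]); k=np.round((a-v[2])/(np.pi/3))
            t=v[2]+k*np.pi/3
            return np.r_[P[:,0]-v[0]-rad*np.cos(t),P[:,1]-v[1]-rad*np.sin(t)]
        s=least_squares(f,[*c0,a0])
        if best is None or s.cost<best.cost: best=s
    return best.x,best.fun
E
python3 - <<'E'
from nutfit import *
d=np.load('pics/nut1.npz'); pos,q=d['pos'],d['q']
z=np.array([(262,138),(405,199),(417,354),(290,437),(150,378),(135,222)])/6+[270,205]-.4
P=pix2w('wrist',z,.107,pos,q)[:,:2]
x,r=fit(P); print(x[:2],np.degrees(x[2])%60,np.abs(r).max(),r)
# cell yaw and centre via pillar tops
pt=[(224,183),(408,183),(396,345),(236,345)]
P=pix2w('wrist',pt,.142,pos,q);print(P, P.mean(0)); 
e=P[0]-P[3];
for a,b in ((0,3),(1,2),(3,2),(0,1)):
  e=P[b]-P[a];print(np.linalg.norm(e),np.degrees(np.arctan2(e[1],e[0])))
w=np.load('pics/wr1.npz');f=lambda x,y:(245+x/2.5-.3,145+y/2.5-.3)
print('handle',pix2w('wrist',[f(129,31),f(196,30),f(134,284)],.044,w['pos'],w['q']))
print('socket?',pix2w('wrist',[f(170,521)],.034,w['pos'],w['q']))
print('mat',pix2w('wrist',[(251,116),(375,110),(378,381),(275,385)],.004,w['pos'],w['q']))
print(bot.read_ft_force(),bot.read_moment())
E
```

```text
[ 0.6185 -0.0119] 19.111471573702442 0.0004991325767121843 [ 0.0005 -0.0001  0.0002 -0.0002  0.0001 -0.0005  0.0001 -0.0005 -0.0004
 -0.0001  0.0004  0.0005]
[[ 0.5764 -0.0847  0.142 ]
 [ 0.5474  0.0324  0.142 ]
 [ 0.6631  0.0602  0.142 ]
 [ 0.6915 -0.0546  0.142 ]] [ 0.6196 -0.0117  0.142 ]
0.11895150438070129 14.647065605016492
0.11905452433934433 13.550547651473332
0.11831302046570966 103.88750685638536
0.12059010345540734 103.94044252762869
handle [[ 0.41   -0.3268  0.044 ]
 [ 0.4085 -0.3036  0.044 ]
 [ 0.5021 -0.3212  0.044 ]]
socket? [[ 0.6073 -0.3022  0.034 ]]
mat [[ 0.3756 -0.373   0.004 ]
 [ 0.364  -0.2557  0.004 ]
 [ 0.6588 -0.2239  0.004 ]
 [ 0.67   -0.3425  0.004 ]]
[ 0.2729 -0.0071  0.0025] [-0.0476  0.0365  0.0117]
```

Run:
```python
from h import *
bot.move_pose([.585,-.304,.19],down(np.radians(93.5)))
snap('wrist','so1')
bot.move_pose([.48,-.311,.16],down(np.radians(93.5)))
snap('wrist','ha1'); print(bot.read_clock())
a=cv2.imread('pics/so1.png')
a=a[180:330,230:400]; cv2.imwrite('pics/so1z.png',cv2.resize(a,None,fx=4,fy=4,interpolation=cv2.INTER_CUBIC))
```

```text
6.0333
```

View pics/so1z.png

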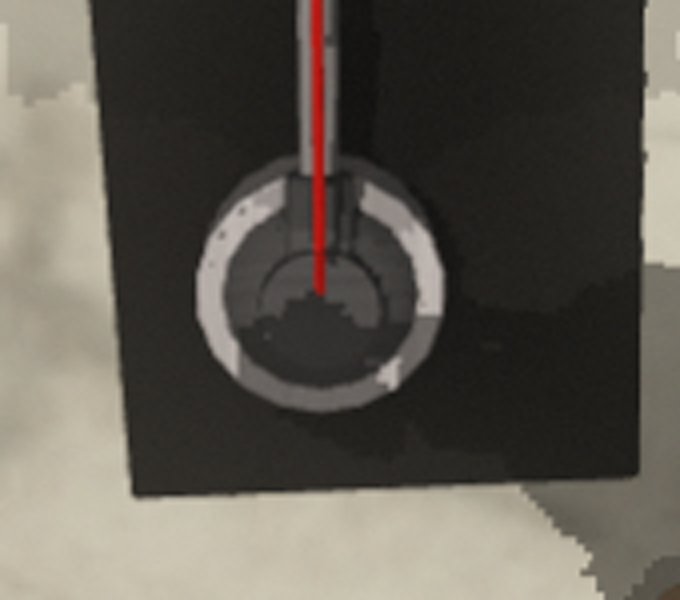

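View pics/ha1.png

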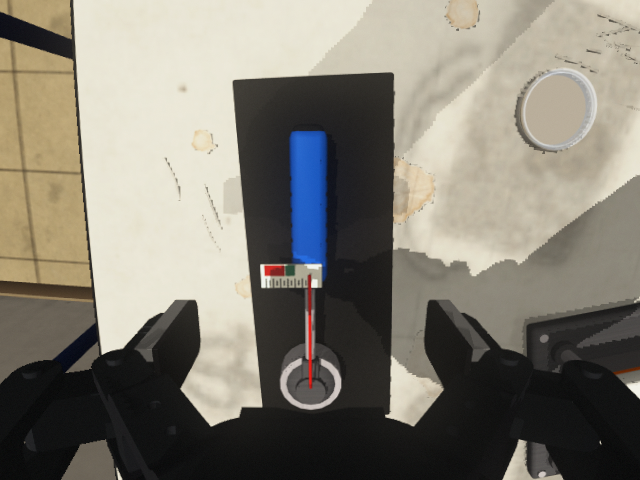

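Run:
```python
from h import *
s=np.load('pics/so1.npz');h=np.load('pics/ha1.npz');w=np.load('pics/wr1.npz')
f=lambda x,y:(230+x/4-.4,180+y/4-.4)
for z in (.025,.028,.031,.034,.037):
    P=pix2w('wrist',[f(197,295),f(445,295),f(321,411),f(321,170)],z,s['pos'],s['q'])
    H=pix2w('wrist',[(280,383),(341,383),(310,409)],z,h['pos'],h['q'])
    print(z,np.linalg.norm(P[0]-P[1]),np.linalg.norm(P[2]-P[3]),(P[2]+P[3])/2,P[:2].mean(0),P[2]-[.026,0,0],'|',np.linalg.norm(H[0]-H[1]),H[:2].mean(0),H[2]-[.026,0,0])
for z in (.044,):
    H=pix2w('wrist',[(291,131),(326,131),(293,262)],z,h['pos'],h['q']); print(H)
    print(pix2w('wrist',[(310,285)],.044,h['pos'],h['q']))
a=cv2.imread('pics/ha1.png')[110:420,250:360]; cv2.imwrite('pics/ha1z.png',cv2.resize(a,None,fx=2,fy=2,interpolation=cv2.INTER_CUBIC).repeat(1,0))
```

```text
0.025 0.052290029311793995 0.053041956761700856 [ 0.6123 -0.3014  0.025 ] [ 0.6127 -0.3014  0.025 ] [ 0.6127 -0.2998  0.025 ] | 0.05177579456965941 [ 0.6136 -0.3014  0.025 ] [ 0.6141 -0.3002  0.025 ]
0.028 0.05177921048742327 0.05252379239361892 [ 0.6114 -0.3015  0.028 ] [ 0.6118 -0.3015  0.028 ] [ 0.6116 -0.2999  0.028 ] | 0.05121588126589068 [ 0.6114 -0.3015  0.028 ] [ 0.6117 -0.3003  0.028 ]
0.031 0.051268391663052484 0.05200562802553687 [ 0.6104 -0.3015  0.031 ] [ 0.6108 -0.3015  0.031 ] [ 0.6104 -0.2999  0.031 ] | 0.05065596796212202 [ 0.6093 -0.3016  0.031 ] [ 0.6092 -0.3005  0.031 ]
0.034 0.05075757283868171 0.051487463657454824 [ 0.6095 -0.3016  0.034 ] [ 0.6099 -0.3015  0.034 ] [ 0.6092 -0.3     0.034 ] | 0.050096054658353345 [ 0.6071 -0.3017  0.034 ] [ 0.6068 -0.3006  0.034 ]
0.037 0.05024675401431098 0.05096929928937289 [ 0.6086 -0.3016  0.037 ] [ 0.609  -0.3016  0.037 ] [ 0.6081 -0.3001  0.037 ] | 0.04953614135458468 [ 0.605  -0.3019  0.037 ] [ 0.6043 -0.3007  0.037 ]
[[ 0.4102 -0.3266  0.044 ]
 [ 0.4087 -0.3038  0.044 ]
 [ 0.5001 -0.3208  0.044 ]]
[[ 0.5169 -0.3076  0.044 ]]
```

View pics/ha1z.png

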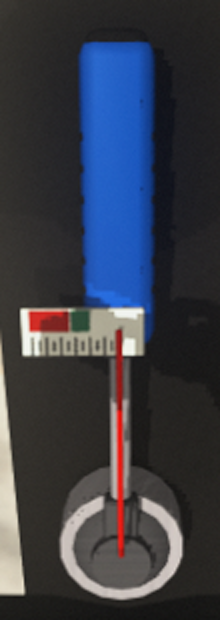

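Run:
```python
from h import *
q=down(np.radians(93.8)); g=[.462,-.3115]
bot.move_pose([*g,.12],q)
F0=np.array(bot.read_ft_force());M0=np.array(bot.read_moment())
bot.move_linear([*g,.009],speed=.12)
bot.set_gripper(0.0,90)
print(bot.read_gripper_width(),bot.read_ft_force(),bot.read_moment())
bot.move_linear([*g,.05],speed=.08)
bot.wait(.3)
print(F0,M0,bot.read_ft_force(),bot.read_moment())
bot.move_linear([*g,.17],speed=.2)
snap('top','t2'); snap('scene','s2'); snap('wrist','w2');print(bot.read_position(),bot.read_clock(),bot.read_gripper_width())
a=cv2.imread('pics/t2.png')[150:350,350:550]; cv2.imwrite('pics/t2z.png',cv2.resize(a,None,fx=3,fy=3,interpolation=cv2.INTER_CUBIC))
```

```text
0.2925577350853751 [-1.0523  1.4136  5.2855] [-0.0016  0.1641 -0.0307]
[0.1859 0.5758 0.4217] [-0.0131 -0.0956  0.0097] [ 0.8274  0.0532 -2.0166] [-0.0015  0.1008  0.0171]
[ 0.4611 -0.3107  0.1682] 9.8583 0.2956389580248772
```

View pics/t2z.png

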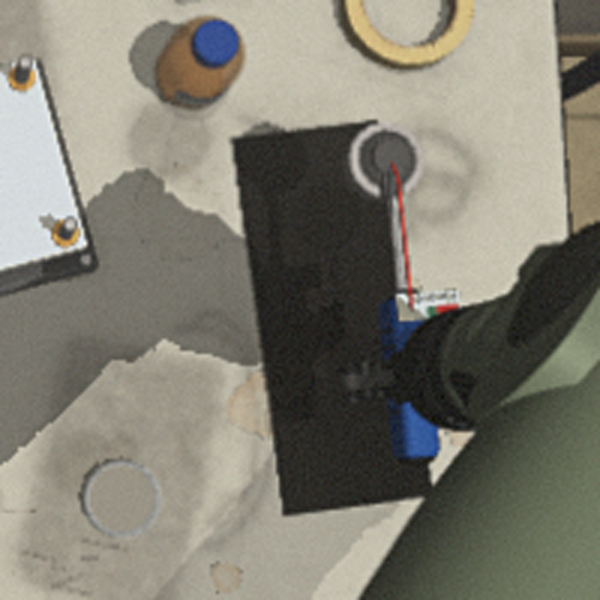

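View pics/w2.png

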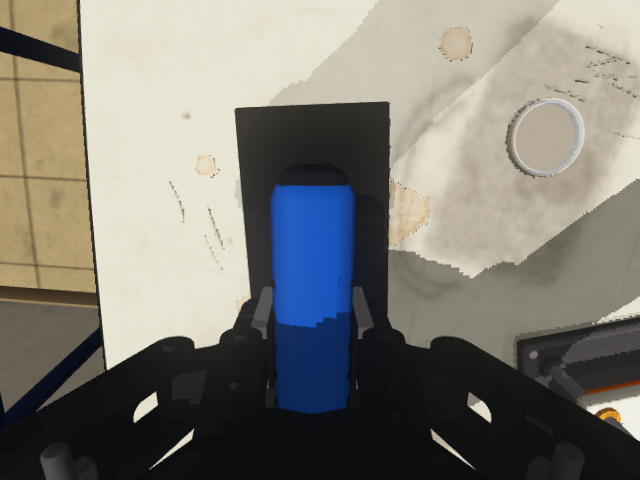

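View pics/s2.png

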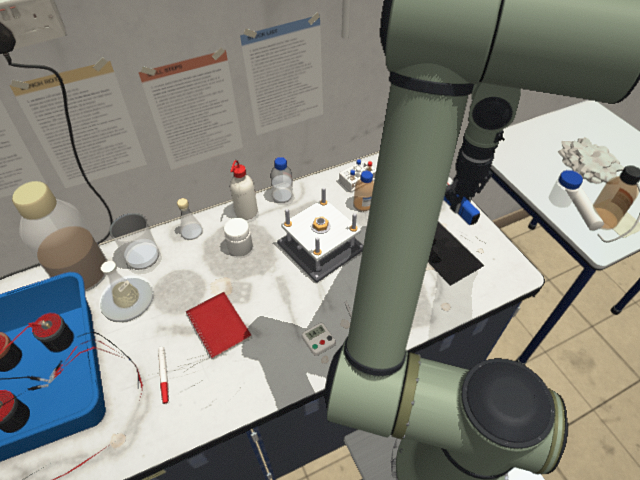

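Run:
```python
from h import *
d=np.load('pics/t2.npz');p=d['pos'];M=q2R(d['q']);th=np.arctan2(M[1,0],M[0,0]);print(p,np.degrees(th),M)
print(bot.read_position())
psi=th-np.pi/2;s=p+.15*np.array([np.cos(psi),np.sin(psi),0])
for dz in (.0,.005,.01,.015,.02,.025):
  print(dz,w2pix('top',s+[0,0,dz]))
# wrist: handle rear edge tool frame
w=np.load('pics/w2.npz')
for z in (.0435,.041,.038): print(z,pix2w('wrist',[(272,186),(353,186),(273,405),(350,405)],w['pos'][2]-.005+z,w['pos'],w['q'])-w['pos'])
im=cv2.imread('pics/t2.png');
```

```text
[ 0.4615 -0.311   0.169 ] 93.79969298523196 [[-0.0663 -0.0011 -0.9978]
 [ 0.9978  0.0009 -0.0663]
 [ 0.0009 -1.      0.001 ]]
[ 0.4611 -0.3107  0.1682]
0.0 [[476.6718 203.4637]]
0.005 [[477.2595 203.0813]]
0.01 [[477.8519 202.6957]]
0.015 [[478.449 202.307]]
0.02 [[479.0509 201.9151]]
0.025 [[479.6578 201.52  ]]
0.0435 [[-0.0529 -0.013   0.0385]
 [-0.0543  0.0089  0.0385]
 [ 0.0172 -0.0101  0.0385]
 [ 0.0156  0.0147  0.0385]]
0.041 [[-0.0526 -0.0132  0.036 ]
 [-0.0541  0.0092  0.036 ]
 [ 0.0192 -0.0102  0.036 ]
 [ 0.0176  0.0151  0.036 ]]
0.038 [[-0.0522 -0.0135  0.033 ]
 [-0.0537  0.0096  0.033 ]
 [ 0.0216 -0.0104  0.033 ]
 [ 0.0199  0.0157  0.033 ]]
```

```bash
cat >> h.py <<'E'
TU=.005 # tcp above underside
def tcp_for(S,psi,u): # psi deg
    a=np.radians(psi); return np.array([S[0]-.15*np.cos(a),S[1]-.15*np.sin(a),u+TU]),down(a+np.pi/2)
def state():
    p=np.array(bot.read_position());M=q2R(bot.read_tool_rot());psi=np.degrees(np.arctan2(M[1,0],M[0,0]))-90
    a=np.radians(psi);s=p+.15*np.array([np.cos(a),np.sin(a),0]);s[2]-=TU
    return s,psi,p
E
python3 - <<'E'
from h import *
N=[.619,-.0125]
bot.move_linear([.4611,-.3107,.178],speed=.2)
p,q=tcp_for(N,19.1,.165); bot.move_pose(p,q); bot.wait(.4)
print(p,*state(),bot.read_ft_force(),bot.read_moment())
snap('top','t3');print(bot.read_clock())
a=cv2.imread('pics/t3.png')[150:300,270:420]; cv2.imwrite('pics/t3z.png',cv2.resize(a,None,fx=4,fy=4,interpolation=cv2.INTER_CUBIC))
a=cv2.imread('pics/top0.png')[150:300,270:420]; cv2.imwrite('pics/t0z.png',cv2.resize(a,None,fx=4,fy=4,interpolation=cv2.INTER_CUBIC))
E
```

```text
[ 0.4773 -0.0616  0.17  ] [ 0.6191 -0.0133  0.165 ] 19.03580712362401 [ 0.4773 -0.0622  0.17  ] [-0.1162 -0.2894 -1.2244] [-0.0489  0.1081 -0.011 ]
11.5417
```

View pics/t3z.png

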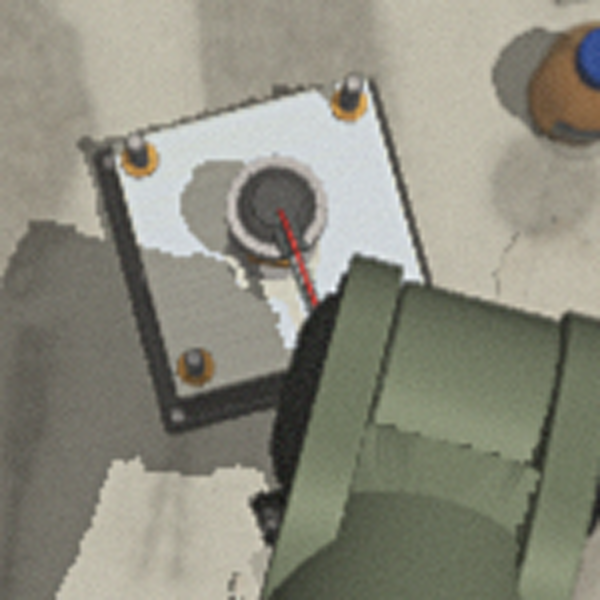

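View pics/t0z.png

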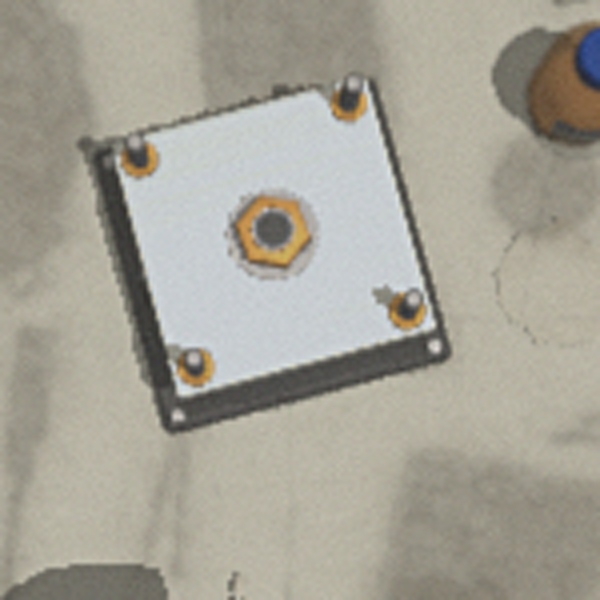

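Run:
```python
from h import *
o=np.array([270,150])
a=cv2.imread('pics/top0.png'); hsv=cv2.cvtColor(a,cv2.COLOR_BGR2HSV)
m=((hsv[...,0]>8)&(hsv[...,0]<28)&(hsv[...,1]>110)).astype(np.uint8);m[:,:322]=0;m[:,355:]=0;m[:190]=0;m[226:]=0
c=cv2.findContours(m,0,2)[0];c=max(c,key=cv2.contourArea);mm=cv2.moments(cv2.convexHull(c));print(cv2.contourArea(c),mm['m10']/mm['m00'],mm['m01']/mm['m00'])
b=cv2.imread('pics/t3.png').astype(float)
# ring outer edge: bright grey ring vs. platen - print rows
print(pix2w('top',[o+np.array([273,230])/4-.375],.107),pix2w('top',[(mm['m10']/mm['m00'],mm['m01']/mm['m00'])],.105))
print(pix2w('top',[o+np.array([277,205])/4-.375],.189))
for y in (199,201,203): print(b[y,322:357].mean(1).astype(int))
```

```text
202.0 337.77469135802465 207.45524691358023
[[ 0.6179 -0.0121  0.107 ]] [[ 0.6175 -0.0119  0.105 ]]
[[ 0.618  -0.0133  0.189 ]]
[143 145 141 139 151 184 181 118  67  68  74  79  88  87  91  88  93  89
  92  88  90  88  89  87  73  70  86 175 175 183 210 210 210 211 215]
[141 141 141 142 138 183 186  95  66  71  66  79  90  94  91  86  91  88
  95  92  86  88  90  76  81  77  73 148 168 182 214 214 217 212 213]
[144 142 143 146 152 185 188 112  67  69  72  59  91  87  95 100  83  72
  82  90  91  92  75  86  80  72 101 182 177 173 210 214 215 211 211]
```

```bash
cat >> h.py <<'E'
def settle(S,psi,u,speed=.08,n=2,wait=.25):
    """go to pose and correct steady error"""
    dS=np.zeros(3);dp=0
    for i in range(n):
        p,q=tcp_for(np.array(S[:2])+dS[:2],psi+dp,u+dS[2]); bot.move_linear(p,speed=speed,rotation=q); bot.wait(wait)
        s,ps,_=state(); e=np.array([S[0],S[1],u])-s; 
        if i<n-1: dS+=e;dp+=psi-ps
    return dS,dp,s,ps
E
python3 - <<'E'
from h import *
N=[.6188,-.0120]
r=settle(N,19.1,.116,speed=.1,n=2);print(*r)
F0=np.array(bot.read_ft_force());M0=np.array(bot.read_moment());print(F0,M0)
np.savez('zero.npz',F0=F0,M0=M0)
dS,dp=r[:2]
p,q=tcp_for(np.array(N)+dS[:2],19.1+dp,.0905+dS[2])
print(bot.move_linear(p,speed=.03,rotation=q,until_force=6))
print(*state(),bot.read_ft_force()-F0,bot.read_moment()-M0,bot.read_clock())
E
```

```text
[-0.0005  0.0001 -0.0006] -0.0011789269214617093 [ 0.6182 -0.0119  0.1154] 19.09606690282388
[-0.3268 -0.3264 -2.6998] [ 0.0065  0.1011 -0.0172]
True
[ 0.6186 -0.0121  0.0901] 19.071181222833303 [ 0.4768 -0.0611  0.0951] [-0.8345 -0.3387  7.0045] [ 0.1315 -0.4892  0.0294] 13.775
```

```bash
cat >> h.py <<'E'
def tz(N,Z):
    F=np.array(bot.read_ft_force())-Z['F0'];M=np.array(bot.read_moment())-Z['M0'];p=np.array(bot.read_position())
    return (p[0]-N[0])*F[1]-(p[1]-N[1])*F[0]+M[2],F,M
def swing(N,a,b,u,step=4,speed=.06,lim=.6,Z=None,verb=True):
    n=max(1,int(np.ceil(abs(b-a)/step)))
    for ps in np.linspace(a,b,n+1)[1:]:
        p,q=tcp_for(N,ps,u); bot.move_linear(p,speed=speed,rotation=q)
        t,F,M=tz(N,Z); s,psa,_=state()
        if verb: print('%.1f act %.2f tz %.3f'%(ps,psa,t),F,M,s)
        if abs(t)>lim or np.hypot(F[0],F[1])>12 or abs(F[2])>20: print('STOP');break
    return psa,t
E
python3 - <<'E'
from h import *
Z=np.load('zero.npz');N=[.6188,-.0120]
s,ps,_=state()
swing(N,19,7,.0912,Z=Z)
print(bot.read_clock())
E
```

```text
15.0 act 15.07 tz 0.053 [ 2.4001 -0.8801  1.5617] [-0.1424 -0.5425 -0.1675] [ 0.6193 -0.0122  0.0913]
11.0 act 11.10 tz 0.195 [ 3.6037 -1.5072  1.9456] [-0.3186 -0.6856 -0.1312] [ 0.6194 -0.0122  0.0913]
7.0 act 7.10 tz -0.007 [ 4.8616 -0.9293  1.1313] [-0.2838 -0.9372 -0.2361] [ 0.6195 -0.0122  0.0914]
14.75
```

```bash
cat >> h.py <<'E'
def tz(N,Z,n=4):
    F=[];M=[]
    for _ in range(n):
        F.append(bot.read_ft_force());M.append(bot.read_moment());bot.wait(.02)
    F=np.mean(F,0)-Z['F0'];M=np.mean(M,0)-Z['M0'];p=np.array(bot.read_position())
    return (p[0]-N[0])*F[1]-(p[1]-N[1])*F[0]+M[2],F,M
E
python3 - <<'E'
from h import *
Z=np.load('zero.npz');N=[.6198,-.0122]
for _ in range(3): print(tz(N,Z))
swing(N,7,-9,.0912,Z=Z)
print(bot.read_clock())
snap('top','t4')
a=cv2.imread('pics/t4.png')[150:300,270:420]; cv2.imwrite('pics/t4z.png',cv2.resize(a,None,fx=4,fy=4,interpolation=cv2.INTER_CUBIC))
E
```

```text
(np.float64(0.01622174908409274), array([ 4.5249, -0.769 ,  0.9034]), array([-0.2841, -0.9381, -0.1823]))
(np.float64(0.14913277460797664), array([ 4.5956, -1.3799,  1.1342]), array([-0.2435, -0.9911, -0.1416]))
(np.float64(0.029433980044284824), array([ 4.6975, -0.45  ,  0.9825]), array([-0.2307, -1.0894, -0.1243]))
3.0 act 3.06 tz 0.055 [ 2.1606 -1.0957  3.0096] [-0.302  -0.7672 -0.1265] [ 0.6195 -0.0123  0.0912]
-1.0 act -0.93 tz 0.097 [ 2.0743 -1.4462  2.974 ] [-0.3276 -0.6577 -0.1156] [ 0.6196 -0.0123  0.0912]
-5.0 act -4.93 tz -0.007 [ 1.6777 -0.7676  3.196 ] [-0.3425 -0.6406 -0.1008] [ 0.6196 -0.0123  0.0911]
-9.0 act -8.93 tz -0.005 [ 1.8573 -0.7612  3.4036] [-0.3599 -0.6149 -0.0752] [ 0.6197 -0.0123  0.0912]
16.5083
```

View pics/t4z.png

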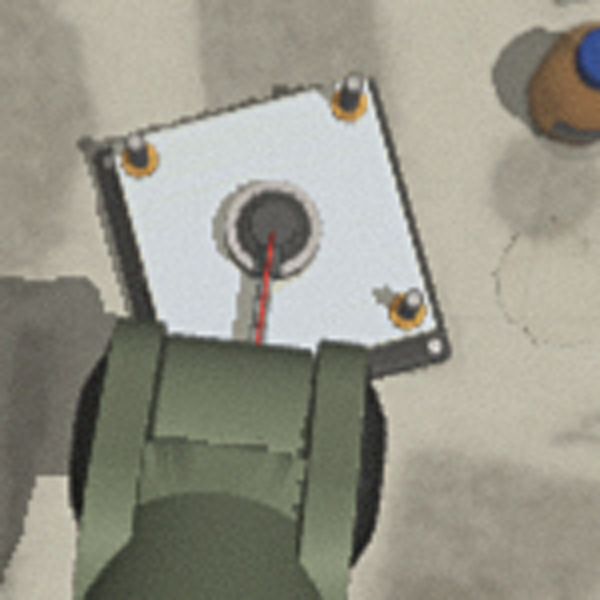

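Run:
```python
from h import *
Z=np.load('zero.npz');N=[.6199,-.0122]
swing(N,-9,-21,.0914,Z=Z)
# back off ~5 deg to unload, then lift
swing(N,-21,-16.5,.0914,Z=Z)
print(bot.read_clock())
snap('wrist','w5')
```

```text
-13.0 act -12.94 tz 0.012 [ 1.6655 -1.0679  2.4595] [-0.3965 -0.5697 -0.0884] [ 0.6197 -0.0123  0.0913]
-17.0 act -16.93 tz -0.017 [ 2.104  -1.0451  2.9187] [-0.4448 -0.5599 -0.0749] [ 0.6198 -0.0123  0.0913]
-21.0 act -20.93 tz 0.080 [ 2.6279 -1.851   2.2443] [-0.4567 -0.5926 -0.0392] [ 0.6199 -0.0124  0.0914]
-18.8 act -18.80 tz -0.053 [ 1.5975 -0.6378  2.2079] [-0.314  -0.4493 -0.0665] [ 0.6198 -0.0123  0.0914]
-16.5 act -16.56 tz -0.073 [ 0.2236 -0.2496  2.5958] [-0.2666 -0.2977 -0.0997] [ 0.6195 -0.0121  0.0913]
18.3667
```

View pics/w5.png

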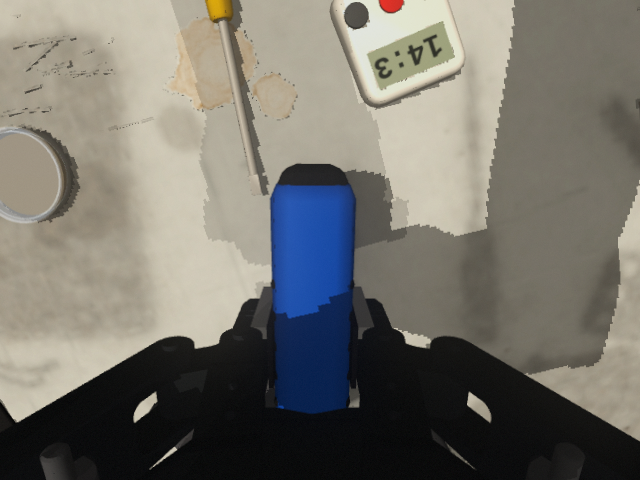

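Run:
```python
from h import *
s,ps,p=state()
N=[.6197,-.0122]
pp,q=tcp_for([s[0],s[1]],ps,.162); bot.move_linear(pp,speed=.12)
a=np.radians(45.)
pp,q=tcp_for([N[0]-.06*np.cos(a),N[1]-.06*np.sin(a)],45,.162); bot.move_linear(pp,speed=.12,rotation=q); bot.wait(.2)
F=[];M=[]
for _ in range(12): F.append(bot.read_ft_force());M.append(bot.read_moment());bot.wait(.02)
print(np.mean(F,0),np.std(F,0),np.mean(M,0),np.std(M,0))
np.savez('zero2.npz',F0=np.mean(F,0),M0=np.mean(M,0))
snap('top','t6');snap('scene','s6');print(bot.read_clock())
a=cv2.imread('pics/t6.png')[150:300,270:420]; cv2.imwrite('pics/t6z.png',cv2.resize(a,None,fx=4,fy=4,interpolation=cv2.INTER_CUBIC))
a=cv2.imread('pics/s6.png')[180:280,260:380]; cv2.imwrite('pics/s6z.png',cv2.resize(a,None,fx=5,fy=5,interpolation=cv2.INTER_CUBIC))
```

```text
[ 0.0439  0.0483 -2.4309] [0.4046 0.4726 0.5149] [-0.0649  0.0762 -0.0089] [0.0346 0.0375 0.0247]
21.4
```

View pics/t6z.png

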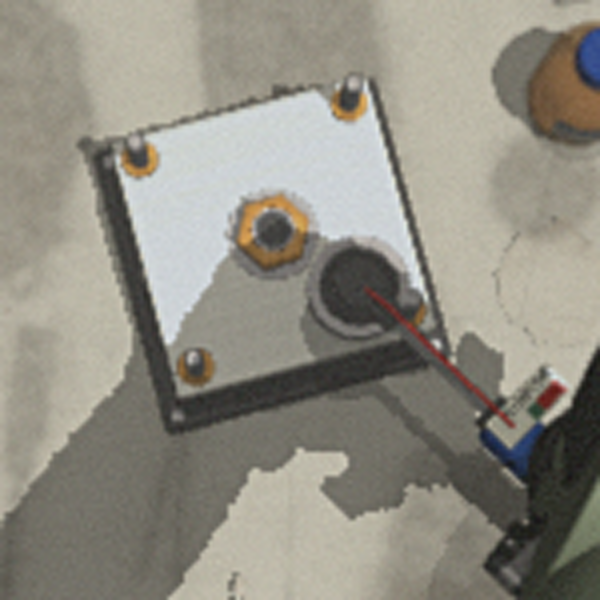

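View pics/s6z.png

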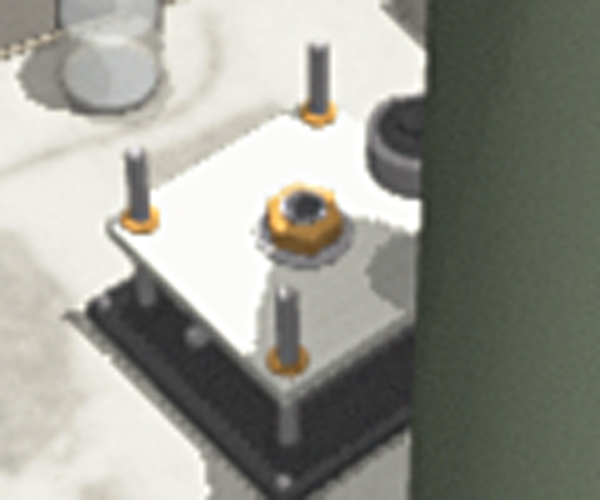

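```bash
cat > hexang.py <<'E'
from nutfit import *
from scipy.ndimage import map_coordinates
def hexang(fn):
    a=cv2.imread(fn);hsv=cv2.cvtColor(cv2.resize(a[185:230,315:360],None,fx=8,fy=8,interpolation=cv2.INTER_CUBIC),cv2.COLOR_BGR2HSV)
    m=((hsv[...,0]>5)&(hsv[...,0]<30)&(hsv[...,1]>100)).astype(np.uint8)
    c=cv2.findContours(m,0,2)[0];c=max(c,key=cv2.contourArea);h=cv2.convexHull(c)
    mask=np.zeros_like(m);cv2.fillPoly(mask,[h],1)
    best=[]
    for ang in np.arange(0,60,1.):
      for dx in np.arange(-.003,.0031,.001):
        for dy in np.arange(-.003,.0031,.001):
          t=np.radians(ang)+np.arange(6)*np.pi/3
          P=np.c_[.6175+dx+.02078*np.cos(t),-.012+dy+.02078*np.sin(t),np.full(6,.107)]
          u=(w2pix('top',P)-[315,185]+.5)*8-.5
          k=np.zeros_like(m);cv2.fillPoly(k,[u.round().astype(np.int32)],1)
          best.append(((k&mask).sum()/(k|mask).sum(),ang,dx,dy))
    best.sort(reverse=True);return best[:6]
E
python3 - <<'E'
from hexang import *
for f in ('pics/top0.png','pics/t6.png'):
    for b in hexang(f): print(f,np.round(b,3))
E
```

```text
Traceback (most recent call last):
  File "hexang.py", line 14, in hexang
    u=(w2pix('top',P)-[315,185]+.5)*8-.5
       ~~~~~^^^^^^^^^
  File "h.py", line 23, in w2pix
    k=bot.calibration(name);T=np.linalg.inv(camT(name,pos,q))
                                            ~~~~^^^^^^^^^^^^
  File "h.py", line 12, in camT
    k=bot.calibration(name)
ValueError: time passes only in moves, steps and waits
```

```bash
python3 - <<'E'
s=open('h.py').read()
s=s.replace("bot.calibration(name)","cal(name)").replace("def q2R","import functools\n@functools.lru_cache(None)\ndef cal(n): return bot.calibration(n)\ndef q2R",1)
open('h.py','w').write(s)
E
python3 - <<'E'
from hexang import *
for f in ('pics/top0.png','pics/t6.png'):
    for b in hexang(f): print(f,np.round(b,3))
E
```

```text
pics/top0.png [ 0.977 18.     0.     0.   ]
pics/top0.png [ 0.976 19.     0.     0.   ]
pics/top0.png [ 0.975 20.     0.     0.   ]
pics/top0.png [ 0.971 17.     0.     0.   ]
pics/top0.png [ 0.971 22.     0.     0.   ]
pics/top0.png [ 0.969 21.     0.     0.   ]
pics/t6.png [ 0.975 45.     0.     0.   ]
pics/t6.png [ 0.974 46.     0.     0.   ]
pics/t6.png [ 0.972 47.     0.     0.   ]
pics/t6.png [ 0.97 48.    0.    0.  ]
pics/t6.png [ 0.97 44.    0.    0.  ]
pics/t6.png [ 0.967 49.     0.     0.   ]
```

Run:
```python
from h import *
Z=np.load('zero2.npz');N=[.6195,-.0122];psi=45.2
pp,q=tcp_for(N,psi,.162); bot.move_linear(pp,speed=.15,rotation=q)
dS,dp,s,ps=settle(N,psi,.117,speed=.12,n=2,wait=.2);print(dS,dp,s,ps)
p,q=tcp_for(np.array(N)+dS[:2],psi+dp,.0905+dS[2])
print(bot.move_linear(p,speed=.03,rotation=q,until_force=6))
print(*state(),*tz(N,Z),bot.read_clock())
```

```text
[-0.0007  0.0004 -0.001 ] 0.0086144704888369 [ 0.6189 -0.0118  0.1161] 45.213624611771706
True
[ 0.619  -0.0121  0.0901] 45.17737465563738 [ 0.5132 -0.1184  0.0951] -0.04893232753180158 [-1.8301 -1.1172  7.8324] [ 0.3418 -0.3464  0.0267] 24.025
```

Run:
```python
from h import *
Z=np.load('zero2.npz');N=[.6198,-.0122]
swing(N,45,3,.0912,step=4.2,speed=.08,Z=Z,lim=.5)
print(bot.read_clock())
```

```text
40.8 act 40.85 tz 0.014 [-3.1891 -2.8187  4.0456] [-0.253   0.2704  0.0074] [ 0.6193 -0.0126  0.0911]
36.6 act 36.72 tz 0.108 [-3.8059 -3.2334  4.1173] [-0.3643  0.4034  0.0604] [ 0.6193 -0.0126  0.0911]
32.4 act 32.57 tz 0.127 [-3.8612 -3.321   4.2443] [-0.3579  0.4738  0.0186] [ 0.6193 -0.0125  0.0911]
28.2 act 28.42 tz 0.072 [-4.9184 -3.1795  4.152 ] [-0.333   0.518   0.0041] [ 0.6194 -0.0125  0.0911]
24.0 act 24.25 tz 0.095 [-4.647  -2.9759  4.4142] [-0.361   0.5563 -0.0257] [ 0.6194 -0.0125  0.0911]
19.8 act 20.07 tz 0.049 [-5.2665 -2.7678  4.3322] [-0.3594  0.6161 -0.07  ] [ 0.6195 -0.0124  0.0911]
15.6 act 15.89 tz 0.080 [-5.038  -2.5153  4.6159] [-0.3503  0.6393 -0.0763] [ 0.6195 -0.0123  0.0911]
11.4 act 11.71 tz -0.023 [-5.821  -1.9119  4.3403] [-0.3341  0.6459 -0.1263] [ 0.6196 -0.0123  0.0911]
7.2 act 7.52 tz 0.090 [-5.2457 -2.241   4.3047] [-0.3172  0.6428 -0.1402] [ 0.6196 -0.0122  0.0911]
3.0 act 3.33 tz 0.065 [-5.1833 -1.9044  4.2136] [-0.342   0.6455 -0.1755] [ 0.6197 -0.0122  0.0911]
27.5167
```

Run:
```python
from h import *
Z=np.load('zero2.npz');N=[.6192,-.0122]
_t=tz
import h; h.tz=lambda N,Z:_t(N,Z,n=8)
swing(N,3,-15,.0912,step=2,speed=.05,Z=Z,lim=.4)
print(bot.read_clock())
```

```text
1.0 act 1.12 tz 0.191 [-2.8501 -1.7333  2.5314] [-0.2927  0.3029 -0.0588] [ 0.6197 -0.0123  0.0912]
-1.0 act -0.95 tz 0.165 [-1.291  -1.9103  1.5564] [-0.3516  0.0746 -0.1234] [ 0.6197 -0.0123  0.0913]
-3.0 act -2.96 tz 0.141 [ 0.071  -1.7133  1.5678] [-0.3178 -0.1651 -0.1139] [ 0.6197 -0.0123  0.0913]
-5.0 act -4.96 tz 0.200 [ 1.2846 -2.179   0.9943] [-0.3299 -0.3785 -0.1079] [ 0.6197 -0.0123  0.0913]
-7.0 act -6.96 tz 0.164 [ 2.2338 -2.0191  1.0141] [-0.3363 -0.5937 -0.0952] [ 0.6197 -0.0123  0.0913]
-9.0 act -8.96 tz 0.360 [ 3.5922 -2.6953  0.8715] [-0.5084 -0.7868  0.0454] [ 0.6197 -0.0124  0.0914]
-11.0 act -10.92 tz 0.592 [ 4.0535 -3.8581  1.1714] [-0.6794 -0.8801  0.14  ] [ 0.6197 -0.0125  0.0914]
STOP
30.2583
```

Run:
```python
from h import *
Z=np.load('zero2.npz');N=[.6196,-.0122]
_t=tz
import h; h.tz=lambda N,Z:_t(N,Z,n=8)
swing(N,-11,-13,.0912,step=1,speed=.03,Z=Z,lim=.95)
bot.wait(.2)
for _ in range(2):print(h.tz(N,Z),state()[1])
snap('top','t7');print(bot.read_clock())
a=cv2.imread('pics/t7.png')[150:300,270:420]; cv2.imwrite('pics/t7z.png',cv2.resize(a,None,fx=4,fy=4,interpolation=cv2.INTER_CUBIC))
```

```text
-12.0 act -11.95 tz 0.657 [ 2.8865 -4.1217  1.9936] [-0.8334 -0.7785  0.1409] [ 0.6197 -0.0126  0.0913]
-13.0 act -12.94 tz 0.765 [ 2.8126 -4.6255  1.6202] [-0.9372 -0.7743  0.1822] [ 0.6197 -0.0126  0.0913]
(np.float64(0.7754191957799824), array([ 2.8703, -4.696 ,  1.6114]), array([-0.9058, -0.787 ,  0.1847])) -12.941489580576473
(np.float64(0.7797391203338373), array([ 3.101 , -4.6057,  1.9685]), array([-0.9177, -0.7628,  0.2099])) -12.938849181113369
31.5417
```

View pics/t7z.png

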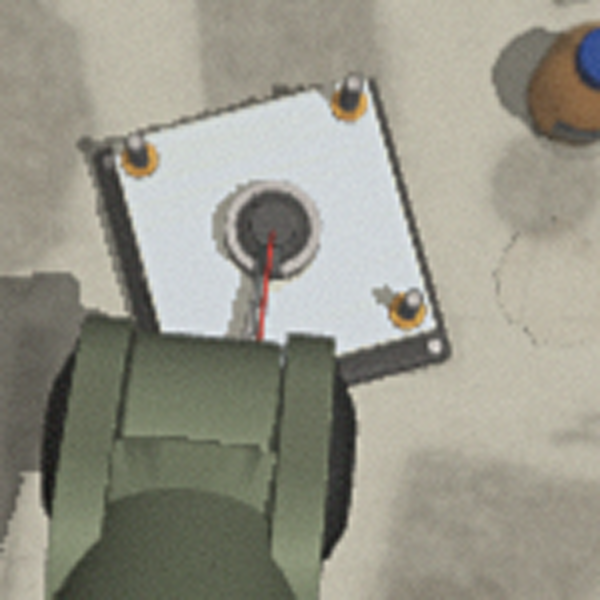

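Run:
```python
from h import *
Z=np.load('zero2.npz');N=[.6197,-.0122]
_t=tz
import h; h.tz=lambda N,Z:_t(N,Z,n=8)
swing(N,-13,-14.2,.0912,step=.6,speed=.02,Z=Z,lim=1.1)
bot.wait(.3)
for _ in range(2):print(h.tz(N,Z),state()[1])
snap('scene','s8');print(bot.read_clock())
a=cv2.imread('pics/s8.png')[180:330,240:440]; cv2.imwrite('pics/s8z.png',cv2.resize(a,None,fx=4,fy=4,interpolation=cv2.INTER_CUBIC))
```

```text
-13.6 act -13.54 tz 0.834 [ 2.2322 -4.8481  1.7114] [-0.9931 -0.7308  0.2041] [ 0.6197 -0.0126  0.0912]
-14.2 act -14.13 tz 0.908 [ 2.727  -5.2281  2.272 ] [-1.013  -0.744   0.2465] [ 0.6197 -0.0126  0.0912]
(np.float64(0.9359794168144765), array([ 2.2525, -5.2787,  1.7832]), array([-1.0193, -0.7473,  0.2495])) -14.137101340193894
(np.float64(0.9059262267399412), array([ 2.3633, -5.1737,  2.1973]), array([-1.0135, -0.7663,  0.2389])) -14.135949996746646
32.925
```

View pics/s8z.png

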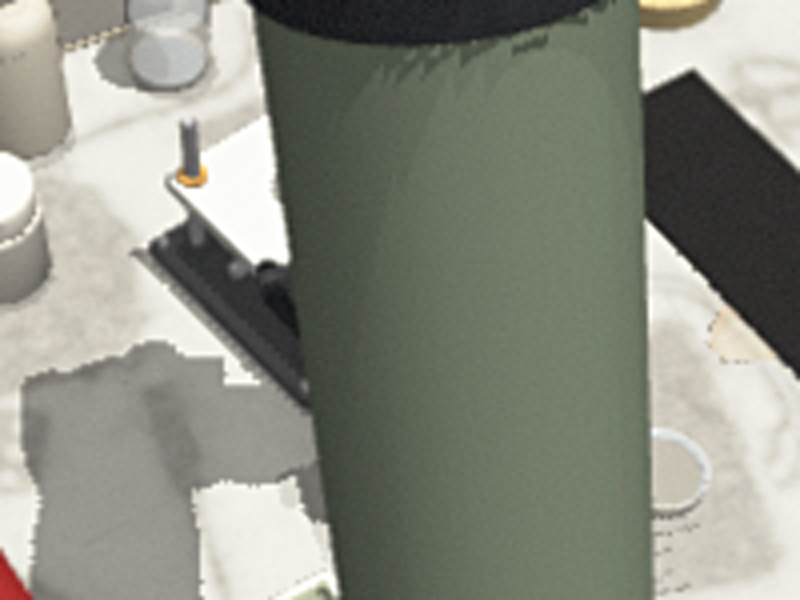

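Run:
```python
from h import *
Z=np.load('zero2.npz');N=[.6197,-.0122]
swing(N,-14.2,-14.6,.0912,step=.4,speed=.02,Z=Z,lim=1.2)
bot.wait(.4); print(tz(N,Z,10)[0])
N=[.6196,-.0122]
swing(N,-14.6,-3,.0914,step=3,speed=.06,Z=Z,lim=1.2)
p,q=tcp_for(state()[0][:2],state()[1],.165); bot.move_linear(p,speed=.1)
a=np.radians(-3.);p,q=tcp_for([.62-.09,-.012],-3,.17); bot.move_linear(p,speed=.15,rotation=q)
bot.wait(.2);snap('top','t9');print(bot.read_clock(),*state())
a=cv2.imread('pics/t9.png')[150:300,270:420]; cv2.imwrite('pics/t9z.png',cv2.resize(a,None,fx=4,fy=4,interpolation=cv2.INTER_CUBIC))
from hexang import hexang
for b in hexang('pics/t9.png')[:3]: print(np.round(b,3))
```

```text
-14.4 act -14.33 tz 0.868 [ 2.297  -5.0416  1.7628] [-1.0382 -0.7355  0.2198] [ 0.6197 -0.0126  0.0913]
-14.6 act -14.53 tz 0.883 [ 2.3994 -5.113   1.9715] [-1.0106 -0.7263  0.2293] [ 0.6197 -0.0126  0.0912]
0.9323353179946879
-11.7 act -11.68 tz 0.612 [ 3.0274 -4.436   0.749 ] [-0.7509 -0.8101  0.0519] [ 0.6197 -0.0125  0.0914]
-8.8 act -8.82 tz 0.255 [ 3.1037 -3.0771  1.4358] [-0.6309 -0.817  -0.1291] [ 0.6197 -0.0122  0.0914]
-5.9 act -5.94 tz 0.105 [ 3.3591 -2.8126  1.4007] [-0.5285 -0.8372 -0.2616] [ 0.6196 -0.0121  0.0914]
-3.0 act -3.04 tz 0.064 [ 1.6005 -2.0445  2.0935] [-0.3654 -0.6794 -0.2298] [ 0.6194 -0.0119  0.0914]
37.375 [ 0.5306 -0.012   0.1699] -2.9913977695792795 [ 0.3808 -0.0042  0.1749]
[0.977 0.    0.    0.   ]
[ 0.975 59.     0.     0.   ]
[0.974 1.    0.    0.   ]
```

View pics/t9z.png

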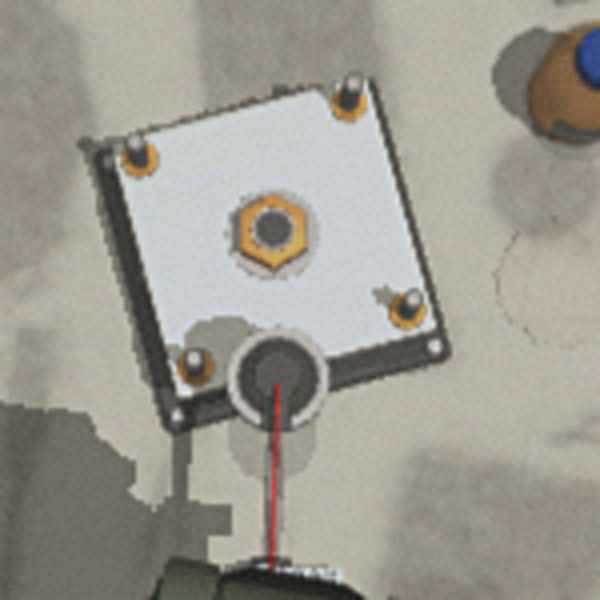

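Run:
```python
from h import *
q=down(np.radians(96.2)); g=[.4425,-.3069]
bot.move_pose([*g,.15],q)
bot.move_linear([*g,.04],speed=.15); bot.wait(.2)
p=np.array(bot.read_position());e=np.array([*g,.04])-p;print(e)
snap('wrist','w10');snap('top','t10')
print(bot.move_linear([*g,.0075],speed=.025,until_force=4),bot.read_position(),bot.read_ft_force(),bot.read_clock())
a=cv2.imread('pics/t10.png')[150:350,350:550]; cv2.imwrite('pics/t10z.png',cv2.resize(a,None,fx=3,fy=3,interpolation=cv2.INTER_CUBIC))
```

```text
[-0.0007  0.0006 -0.001 ]
True [ 0.4424 -0.3067  0.0095] [-0.1359  0.4217  5.3288] 40.8583
```

View pics/w10.png

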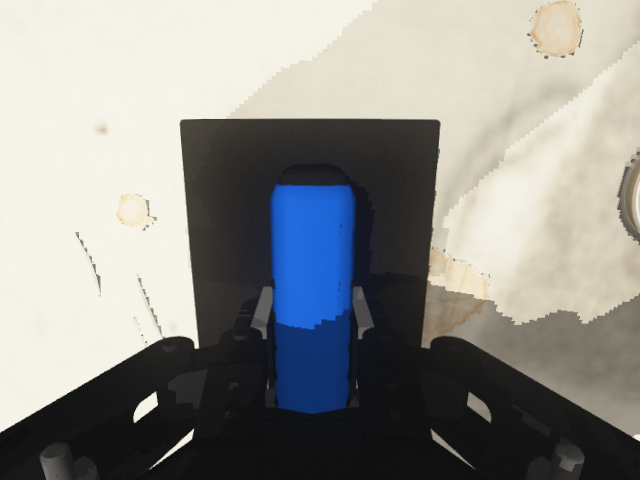

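View pics/t10z.png

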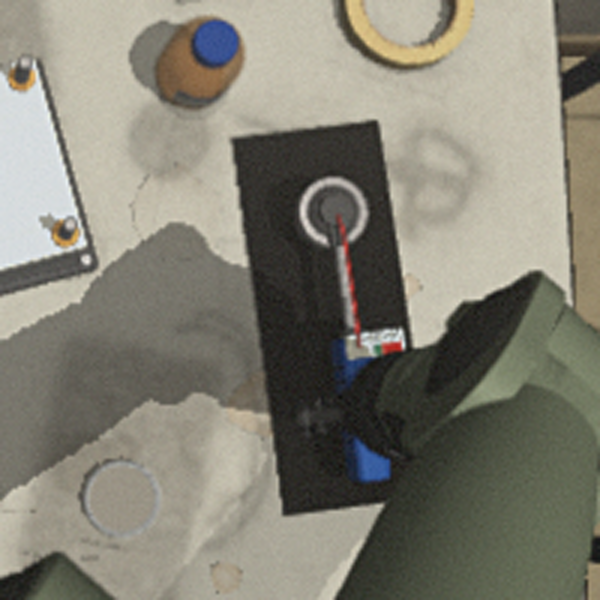

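Run:
```python
from h import *
bot.set_gripper(0.75); bot.wait(.3)
p=np.array(bot.read_position())
bot.move_linear([p[0],p[1],.12],speed=.1)
bot.move_linear([p[0],p[1],.2],speed=.2); bot.wait(.2)
print(bot.read_ft_force(),bot.read_clock())
im,pos,q=snap('wrist','w11');snap('top','t11')
```

```text
[0.4779 0.0637 0.3337] 43.6333
```

View pics/w11.png

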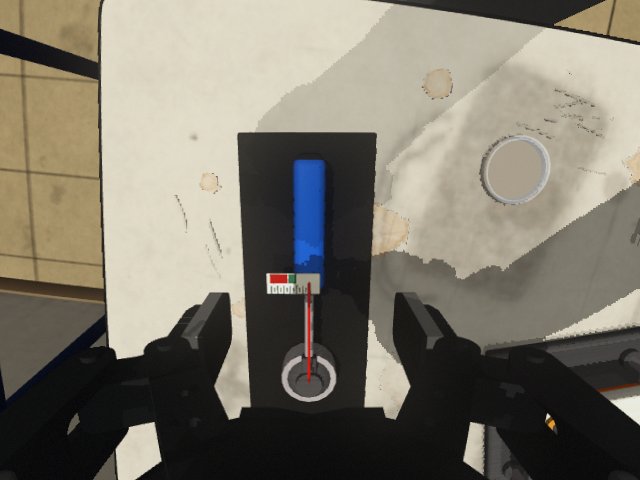

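View pics/t11.png

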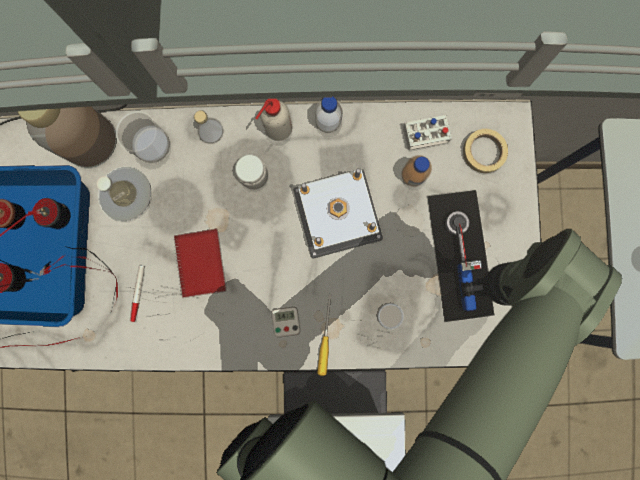

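Run:
```python
from h import *
bot.close_job()
```

```text
the job is handed in; nothing more can be done
```

I tightened the nut home in two strokes with the torque wrench and laid the wrench back flat on the black mat. The job was handed in at about 44 s of the 72 s allowed, and no verdict was reported.

- **Strokes:** The first swing turned the nut about 34°. I then lifted the wrench and reseated it 60° further round. The second swing met a solid stop at a wrench heading of about -7°, well clear of the pillars. In the top picture the nut has turned about 79° in all, which reaches 1.6 rad if it started near 0.2 rad.
- **Green band:** I held the pull for about half a second.
    - **Force sensor:** it gave about 0.93 N m, which is a bend of 0.116 rad. Counting the small reading left after release lowers that to about 0.11 rad.
    - **Swing past the stop:** this gave about 0.13 to 0.14 rad, and the handle had not slipped in the grip.
    - **Result:** the two methods differ by about 0.02 rad, but both lie between 0.10 and 0.16. I could not read the pointer directly because the arm hid the scale.
- **Forces:** The tool force stayed around 8 N or less at every reading, so no hard contact with the cell showed.
- **Last pictures:** The wrench lies flat on the mat with its pointer back near zero. The bottle, jar, timer and dish look unmoved, judged by eye only, and the gripper is clear of everything.

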